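# Load the contact-test fixture and hold its draw slide at the mark

## Robot

A 6-joint arm with a two-finger parallel gripper is mounted at the origin on a cart in front of the work surface, level with it; the furniture and walls round the work are solid. World frame = base frame: x ahead of the robot, y to its left, z up, the work surface at z = 0. Lengths are in m, angles in rad, forces in N, time in s.
With the tool pointing down it reaches from about 0.4 to 0.825 m from the base axis. Payload 7 kg.
Tool frame: the origin (TCP) lies midway between the tips of the shut fingers; the grasp point (between the pads) lies 19 mm behind it; z points along the fingers, y is the direction in which the jaws open and shut (so a half turn about z gives the same grasp; the last joint's range is limited). The gripper opens to 85 mm and grips with 20 to 120 N. Pads are 22 mm wide; open, the fingers measure 114 mm over their backs; the gripper's body (76 mm by 85 mm) begins 54 mm behind the grasp point. The pads swing forward as they close: fully open they stand 13 mm farther back than shut.
Start: joints at [1.407, 0.359, 0.012, 0, -1.224, -0.288], TCP at [0.295, 0.607, 0.231] pointing down, gripper open.
Joint ranges: [-3.07, 3.07], [-1.43, 2.12], [-1.02, 1.25], [-3.03, 1.67], [-3.05, -0], [-3.03, 3.03]. Speed limits (rad/s): [2.39, 2.39, 3.01, 3.14, 3.14, 3.14].

## Interface

Orientations are given as a unit quaternion [w, x, y, z].
In Python, from bench import env, move_gripper, cams, ticket gives the robot as it stands. Calls block until the motion is done:
- env.move_pose(position, orientation): joint-space move of the TCP to a pose.
- env.move_straight(position, rate=0.15, attitude=None, contact_N=None): straight line of the TCP; attitude=None keeps the orientation; rate is the mean speed in m/s. With contact_N (N) it stops when the force on the tool has changed by that much, and returns True; else False.
- env.set_joints(angles): joint-space move.
- move_gripper(opening, f_grip=None): finger opening in m; f_grip is the grip in N (None keeps the last); returns when the fingers have stopped.
- env.dwell(seconds).
- env.inverse_kinematics(position, orientation): joint angles nearest the present ones, or None.
- cams.camera(name): name is "scene" or "top" or "wrist"; returns (picture, depth): 420x560x3 uint8, red, green, blue; 420x560 float32, m along the optical axis (not along the pixel's ray), 0 where there is no reading.
- cams.camera_info(name): a dict with "intrinsics" (3x3 intrinsics, pixels), "dist" ([k1, k2, p1, p2, k3] as OpenCV has them; the pictures are not rectified), "extrinsics" (4x4, takes a point from camera to world coordinates). Camera axes: x right, y down, z forward; pixel columns grow to the right and rows downward; lengths in m; the calibration is good to about 2 mm. A picture is of the moment at which its call begins: read the wrist's pose just before it. camera_info takes no time and is no camera call; for the wrist camera it gives the pose at the moment of the call.
A pose or a line that the arm cannot do raises env.MotionError and nothing moves.
- ticket.hand_in(): hands the job in, once; it reports no verdict.
Readings, each from a call of its own:
- env.read_t(): time.
- env.read_qpos(): joint angles.
- env.read_dq(): joint speeds.
- env.read_effort(): joint torques, N m.
- env.read_tcp_pos(): TCP position.
- env.read_orientation(): TCP orientation.
- env.read_force(): force on the tool from outside, world axes, zero at the start.
- env.read_torque(): the same for the moment, N m.
- env.read_gripper_width(): finger opening in m.
Only numpy, scipy, OpenCV 4.12 (cv2) and the standard library are available. Lean on these libraries where they do the work, as an engineer would, in place of code of your own. Each camera call takes 0.05 s, during which the arm holds its last target.

## Task

Take the metal plate from the sloping stand, stand it on edge in the empty front slot of the test fixture, fully home, and let go of it. Then pull the fixture's spring-return slide out by its upright grip until its pointer is level with the line on the small index block, and finish while still holding it there: the test runs only as long as the slide is held at the mark. Leave the plate already in the rear slot and the other things on the bench where they are.

Things in the scene. Friction and masses are not known exactly. Their poses are not given: they have to be found in the camera images.
- plate_mid (a point): centre of the loose bare aluminium plate to be loaded, 8 mm thick (its x axis), 80 mm wide (y), 100 mm tall (z), about 0.17 kg, same both sides. At first it leans in the sloping stand with its top edge towards the robot: its z axis points up along the plate, 0.30 rad (17 degrees) off vertical, and its top 42 mm stand free above the stand's rest. Either face may face either way in the slot
- stand: fixed sloping stand, 110 mm deep, 100 mm wide, about 75 mm high, that the plate leans in; origin under it at the bench; its x axis points away from the side to which the plate leans
- fixture: fixed test fixture: grey base plate 190 mm (x) by 180 mm (y) by 10 mm thick, origin at the centre of its underside, with two slots for plates along its y axis on the left part and a rail with the draw slide along x on the right part; its -x side faces the robot
- slot (a point): middle of the floor of the empty front slot, 10 mm above the bench. The slot runs along its y axis, is 11 mm wide (x), 92 mm long (y), its ribs are 28 mm high with lips that flare open to about 19 mm up to 36 mm above its floor. A plate fully home stands upright with its centre 50 mm above this point
- rear_slot (a point): the same point of the rear slot, 80 mm behind the front one, which is full
- tested_mid (a point): centre of the like plate, loose, that already stands in the rear slot, its top 110 mm above the bench: leave it there
- draw_slide (a joint): how far the slide is pulled out, m: 0 at rest, stop at 0.072; it moves along the fixture's -x axis (towards the robot). Its spring pulls back with 3 N at rest, rising by 1 N per 10 mm, and returns it if let go
- slide_grip (a point): centre of the slide's upright round black grip, diameter 16 mm; the free shank reaches 24 mm below and 22 mm above this point (then a cap of diameter 22 mm, 6 mm high). At rest it is 58 mm above the bench; it moves with the slide
- pointer (a point): tip of the slide's small dark pointer, which sticks out to the fixture's -y side, 26 mm above the bench
- mark (a point): top of the line on the small index block (16 mm along x, 7 mm across, 16 mm high) that is fixed on the base beside the rail, 26 mm above the bench; axes as the fixture's. The pointer is level with it when their positions along the fixture's x axis agree (within 5 mm); it lies 30 to 55 mm of slide travel from rest
- terminals: bystander: grey and blue row of rail terminals, 45x57x36 mm; origin under its centre
- oil_bottle: bystander: oil bottle with spout, 53 mm wide, 135 mm high; origin at the centre of its underside
- sleeve: bystander: twin white sleeve, 74x92x36 mm; origin under its centre
- tape: bystander: roll of orange tape, diameter 62 mm, 19 mm high; origin under its centre
- calliper: bystander: digital calliper lying flat, 53x210x10 mm; origin under its centre
- driver: bystander: flat screwdriver, 26x174x30 mm, lying; origin under its centre
There are look-alikes about, which are no part of the job. Leave any green look-alike of the part that bears plate_mid alone.

How it is judged:
By the outcome, as a careful person would: the job done as asked, in the order asked, and still so for the second after the job is handed in, while the arm keeps its last pose, push and grip.
It also fails if it takes over 43 s, if anything falls off the work surface, if the arm or the gripper's body presses on something with over 40 N, if the wrist force passes 120 N, or if a joint passes its speed limit or range.

## Working session

There is one attempt and no reset: what is moved stays moved. The work goes in short steps, each a Python script; the robot and the scene stay as the last script left them, time stands still between calls to the robot, and variables do not carry over. Pictures are saved under pics/ and viewed, and the job is handed in when it is done.

```bash
ls; mkdir -p pics
python3 - <<'E'
from bench import env, move_gripper, cams, ticket
import cv2,numpy as np
print(env.read_t(), env.read_tcp_pos(), env.read_orientation())
for n in ["scene","top"]:
    p,d=cams.camera(n); cv2.imwrite(f"pics/{n}0.png",p[:,:,::-1]); np.savez(f"pics/{n}0.npz",p=p,d=d,**cams.camera_info(n))
    i=cams.camera_info(n); print(n,i)
E
```

```text
pics
0.0 [0.29452548 0.60684753 0.23036198] [ 7.92750997e-04  9.74575700e-01 -2.24057053e-01 -1.19735012e-04]
scene {'intrinsics': array([[485.81487052,   0.        , 274.92342117],
       [  0.        , 485.81487052, 205.27513989],
       [  0.        ,   0.        ,   1.        ]]), 'dist': array([-0.06605048,  0.        ,  0.        ,  0.        ,  0.        ]), 'extrinsics': array([[ 0.85797387, -0.2995627 ,  0.41730449, -0.08922249],
       [-0.51363102, -0.5129245 ,  0.68781657, -1.05573626],
       [ 0.00800151, -0.80446917, -0.59394051,  1.02946378],
       [ 0.        ,  0.        ,  0.        ,  1.        ]])}
top {'intrinsics': array([[437.82956456,   0.        , 280.62246707],
       [  0.        , 437.82956456, 206.67692344],
       [  0.        ,   0.        ,   1.        ]]), 'dist': array([0.00312578, 0.        , 0.        , 0.        , 0.        ]), 'extrinsics': array([[ 0.02932614, -0.99090331,  0.13134159,  0.40090286],
       [-0.99952958, -0.0302509 , -0.00505071,  0.03906504],
       [ 0.00897797, -0.13113168, -0.99132431,  1.37209459],
       [ 0.        ,  0.        ,  0.        ,  1.        ]])}
```

View pics/scene0.png

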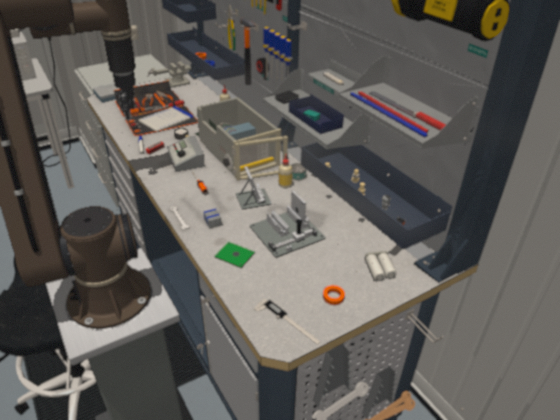

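View pics/top0.png

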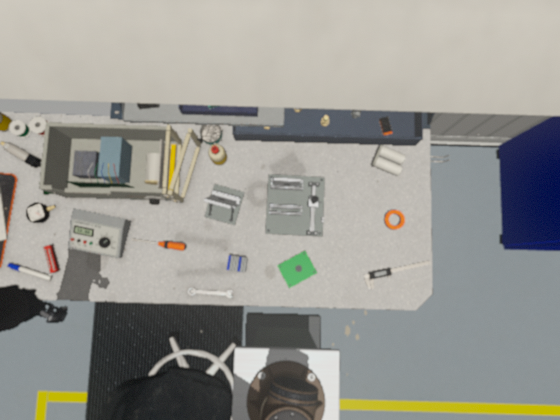

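The scene view shows the stand and plate at about (252,190) and the fixture at (287,228). In the top view the stand is at (223,204) and the fixture at (295,205), with its slots on the left and the rail at column 313. The bottle is at (217,155). I'll enlarge these and compute positions.

```bash
cat > h.py <<'E'
import numpy as np, cv2
def load(f): return dict(np.load(f))
def world(D,uv,z=None,depth=None):
    """pixel -> world, by depth map or by given plane height z"""
    uv=np.atleast_2d(np.array(uv,float))
    n=cv2.undistortPoints(uv[:,None],D['intrinsics'],D['dist'])[:,0]
    r=np.c_[n,np.ones(len(n))]; E=D['extrinsics']
    if z is None:
        d=depth if depth is not None else np.array([D['d'][int(round(v)),int(round(u))] for u,v in uv])
        return (r*np.reshape(d,(-1,1)))@E[:3,:3].T+E[:3,3]
    w=r@E[:3,:3].T
    return E[:3,3]+w*((z-E[2,3])/w[:,2])[:,None]
def cloud(D):
    d=D['d'];v,u=np.nonzero(d>0)
    return world(D,np.c_[u,v],depth=d[v,u]),u,v
def proj(D,P):
    E=np.linalg.inv(D['extrinsics'])
    rv=cv2.Rodrigues(E[:3,:3])[0]
    return cv2.projectPoints(np.atleast_2d(np.array(P,float)),rv,E[:3,3],D['intrinsics'],D['dist'])[0][:,0]
def crop(D,u0,u1,v0,v1,s,f):
    cv2.imwrite(f,cv2.resize(D['p'][v0:v1,u0:u1,::-1],None,fx=s,fy=s,interpolation=cv2.INTER_CUBIC))
E
python3 - <<'E'
from h import *
T=load('pics/top0.npz');S=load('pics/scene0.npz')
crop(T,195,335,140,245,5.5,'pics/tc0.png');crop(S,220,330,150,255,5.5,'pics/sc0.png')
for n,uv in [('stand',(223,204)),('bench',(250,220)),('fixplate',(300,225)),('slot r',(286,183)),('front',(286,210)),('grip',(313,201))]:
    print(n,world(T,uv))
E
```

```text
stand [[0.56988506 0.19935925 0.11719026]]
bench [[ 0.53758244  0.12721245 -0.00099077]]
fixplate [[ 0.52552301 -0.03003584  0.0101097 ]]
slot r [[0.64618215 0.01829339 0.06933413]]
front [[0.57132966 0.01496999 0.01037951]]
grip [[ 0.59078362 -0.06287262  0.08904633]]
```

View pics/tc0.png

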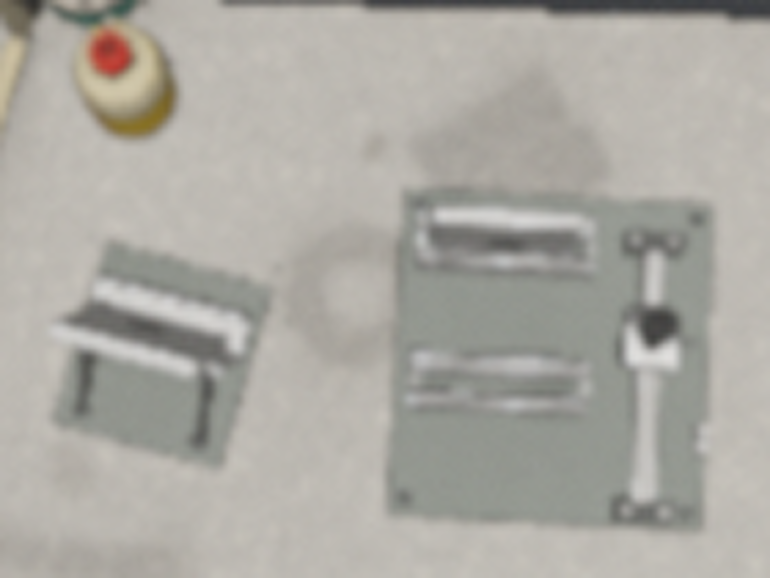

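View pics/sc0.png

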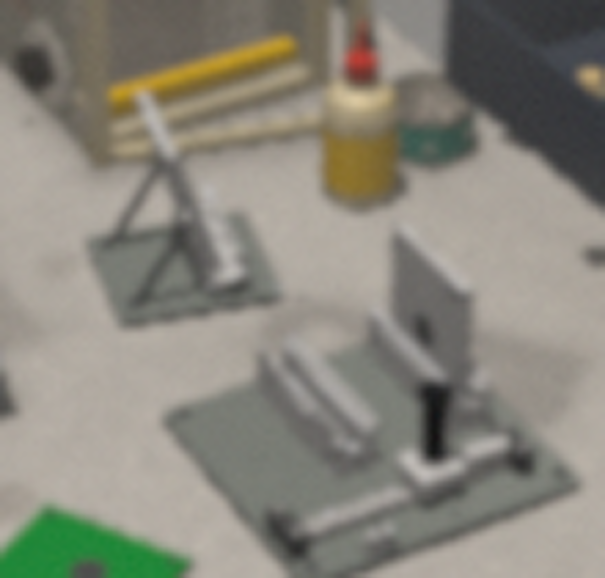

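Run:
```python
from h import *
from scipy.spatial.transform import Rotation as R
from bench import env,cams
T=load('pics/top0.npz')
c=np.array([(405,190),(715,203),(703,530),(388,518)])/5.5+[195,140]
w=world(T,c,z=0.01);print(w.round(4));print('ctr',w.mean(0));ex=(w[0]+w[1]-w[2]-w[3]);ey=w[0]+w[3]-w[1]-w[2];print('yaw',np.arctan2(ex[1],ex[0]),np.arctan2(-ey[0],ey[1]), np.linalg.norm(ex)/2,np.linalg.norm(ey)/2)
c=np.array([(110,240),(272,285),(220,467),(52,420)])/5.5+[195,140]
w=world(T,c,z=0.005);print(w.round(4));print('stand',w.mean(0));ex=(w[0]+w[1]-w[2]-w[3]);ey=w[0]+w[3]-w[1]-w[2];print('yaw',np.arctan2(ex[1],ex[0]),np.arctan2(-ey[0],ey[1]),np.linalg.norm(ex)/2,np.linalg.norm(ey)/2)
c=np.array([(50,328),(225,372)])/5.5+[195,140]
print('plate top',world(T,c,z=.115),world(T,c))
i=cams.camera_info('wrist');q=env.read_orientation();Rt=R.from_quat(q,scalar_first=True).as_matrix();p=env.read_tcp_pos()
E=i['extrinsics'];print(i['intrinsics'],i['dist']);print((Rt.T@E[:3,:3]).round(3),Rt.T@(E[:3,3]-p))
# plate cloud
P,u,v=cloud(T);m=(np.abs(P[:,0]-.57)<.06)&(np.abs(P[:,1]-.19)<.07)&(P[:,2]>.08);print(P[m].mean(0),P[m].min(0),P[m].max(0),m.sum())
```

```text
[[ 0.6828  0.0731  0.01  ]
 [ 0.6808 -0.1057  0.01  ]
 [ 0.4922 -0.1019  0.01  ]
 [ 0.4937  0.0765  0.01  ]]
ctr [ 0.58737257 -0.01450115  0.01      ]
yaw -0.01896162673240793 -0.009825769876286219 0.18892888118050957 0.17858914390523492
[[0.6493 0.242  0.005 ]
 [0.6259 0.1478 0.005 ]
 [0.5201 0.1731 0.005 ]
 [0.5441 0.2699 0.005 ]]
stand [0.58485984 0.20820925 0.005     ]
yaw -0.24725284266286124 -0.24292323970198793 0.10876179335267568 0.09839696383448977
plate top [[0.58125923 0.25492906 0.115     ]
 [0.56071128 0.16186629 0.115     ]] [[0.58082702 0.25441175 0.11801255]
 [0.57412925 0.17217703 0.00945079]]
[[297.34386368   0.         285.28480727]
 [  0.         297.34386368 211.31766876]
 [  0.           0.           1.        ]] [-0.0658172  0.         0.         0.         0.       ]
[[-0.    -0.945 -0.326]
 [ 1.    -0.     0.   ]
 [-0.    -0.326  0.945]] [ 0.08422693  0.00044977 -0.14130716]
[0.54895385 0.18112125 1.06481027] [0.51947724 0.12000304 0.08038361] [0.59391091 0.25526578 1.09294092] 17378
```

```bash
cat >> h.py <<'E'
from scipy.spatial.transform import Rotation as R
def Rtool(yaw,lean=0.,roll=0.):
    """tool x=-y', y=-x', z=-z' of a frame yawed, then leaned about its y (top toward -x), roll about x' (+: body to -y)"""
    F=R.from_euler('z',yaw)*R.from_euler('y',-lean)*R.from_euler('x',roll)
    return (F*R.from_matrix(np.array([[0,-1,0],[-1,0,0],[0,0,-1.]])))
def quat(r): return r.as_quat(scalar_first=True)
def snap(cams,n,f):
    i=cams.camera_info(n);p,d=cams.camera(n);np.savez(f'pics/{f}.npz',p=p,d=d,**i);cv2.imwrite(f'pics/{f}.png',p[:,:,::-1]);return dict(p=p,d=d,**i)
E
python3 - <<'E'
from h import *
from bench import env,cams
q0=env.read_qpos()
for s,p,r in [('fixview',[.587,.04,.25],Rtool(-.014)),('standview',[.56,.205,.25],Rtool(-.245,.3)),('grasp',[.575,.205,.09],Rtool(-.245,.3)),('slot',[.55,.01,.08],Rtool(-.014)),('slide',[.55,-.063,.05],Rtool(-.014,0,.17)),('slide2',[.55,-.063,.05],Rtool(-.014,0,.0))]:
    for k,rr in [('a',r),('b',r*R.from_euler('z',np.pi))]:
        print(s,k,env.inverse_kinematics(p,quat(rr)))
env.move_pose([.575,.05,.24],quat(Rtool(-.014)))
print(env.read_t(),env.read_qpos());snap(cams,'wrist','w1')
E
```

```text
fixview a [ 0.40009685  0.20550748 -0.15709019  0.         -1.20819866 -0.41409685]
fixview b [ 0.40009685  0.20550748 -0.15709019  0.         -1.20819866  2.7274958 ]
standview a [ 0.83614051  0.08107751 -0.47851057  0.3406046  -0.89576952 -1.27990019]
standview b [ 0.83614051  0.08107751 -0.47851057  0.3406046  -0.89576952  1.86169246]
grasp a [ 0.77316744  0.26502403 -0.73205781  0.57489815 -0.48091079 -1.51894019]
grasp b [ 0.77316744  0.26502403 -0.73205781  0.57489815 -0.48091079  1.62265246]
slot a [ 0.37433111  0.303434   -0.45725826  0.         -0.81010406 -0.38833111]
slot b [ 0.37433111  0.303434   -0.45725826  0.         -0.81010406  2.75326154]
slide a [ 0.11208095  0.36717552 -0.36509822 -0.22941628 -0.83017657  0.02838164]
slide b None
slide2 a [ 0.23974824  0.34814872 -0.47835036  0.         -0.74429724 -0.25374824]
slide2 b [ 0.23974824  0.34814872 -0.47835036  0.         -0.74429724  2.88784442]
2.3333 [ 4.26753243e-01  1.93414865e-01 -1.95891924e-01 -4.57466995e-05
 -1.18155950e+00 -4.39444991e-01]
```

View pics/w1.png

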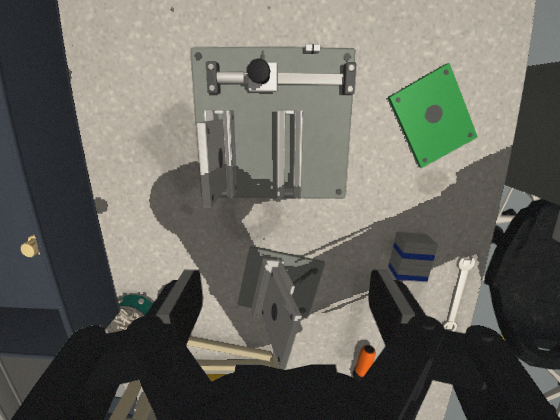

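The wrist view shows both. The fixture corners are about (192,48), (355,48), (346,198) and (201,198). The empty slot is at column 288, the index block at (312,48), the pointer near (262,53) and the grip cap at (259,70). The stand and plate are around (280,300). I'll zoom in and measure.

Run:
```python
from h import *
W=load('pics/w1.npz')
crop(W,185,365,35,215,4.2,'pics/w1f.png');crop(W,225,345,235,375,4.2,'pics/w1s.png')
```

```text
(no output)
```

View pics/w1f.png

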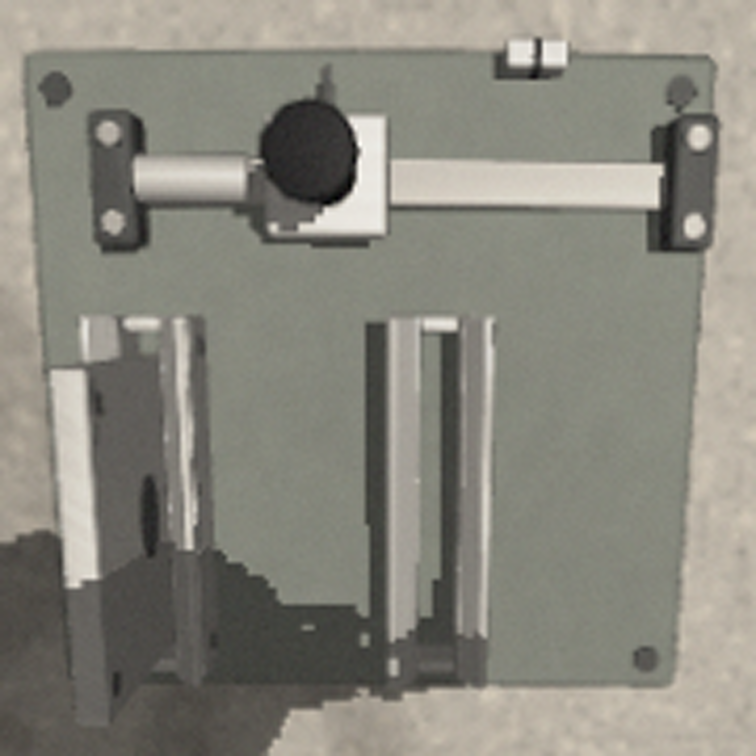

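View pics/w1s.png

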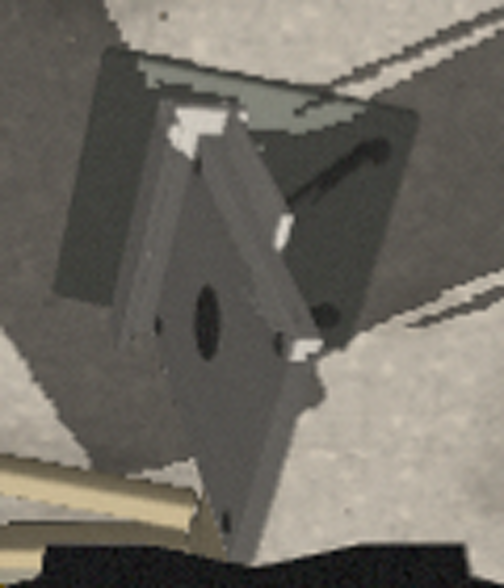

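Run:
```python
from h import *
W=load('pics/w1.npz');T=load('pics/top0.npz')
def px(c,u0,v0,s=4.2): return (np.array(c,float)+.5)/s-.5+[u0,v0]
# fixture corners (image): (26,52)=+x,-y ; (712,57)=-x,-y ; (672,684)=-x,+y 
w=world(W,px([(26,52),(714,57),(674,685)],185,35),z=.01);print('fix corners',w.round(4))
e=w[0]-w[1];print('yaw x',np.arctan2(e[1],e[0]),np.linalg.norm(e));e=w[2]-w[1];print('yaw y',np.arctan2(-e[0],e[1]),np.linalg.norm(e));print('ctr',(w[0]+w[2])/2)
m=world(W,px([(540,57),(540,42),(327,66)],185,35),z=.026);print('mark/ptr',m.round(4))
print('mark,ptr top',world(T,[(323.4,219.5)],z=.026))
print('cap',world(W,px([(310,150)],185,35),z=.086))
print('slot end pins',world(W,px([(440,324)],185,35)))
P,u,v=cloud(W)
for z0,z1 in [(.043,.05),(.02,.04),(.0,.007),(.012,.02)]:
  for y in (-.01,.0,.01,.02,.03):
    k=(abs(P[:,1]-y)<.0015)&(P[:,0]>.515)&(P[:,0]<.60)&(P[:,2]>z0)&(P[:,2]<z1)
    x=np.sort(P[k,0]);print(z0,y,x.round(4)[:60:1] if len(x)<14 else (x.min().round(4),x.max().round(4),len(x)))
# bench height
for yy,xx in [(.12,.6),(.02,.62),(-.08,.52)]:
    k=(abs(P[:,1]-yy)<.01)&(abs(P[:,0]-xx)<.01);print(np.median(P[k,2]))
# row profile
for r in (120,135,150):
    print(np.c_[np.arange(268,306),world(W,[(c,r) for c in range(268,306)])].round(4)[:, [0,1,3]].tolist() if r==135 else '')
```

```text
fix corners [[ 0.6804 -0.1048  0.01  ]
 [ 0.4944 -0.1005  0.01  ]
 [ 0.4974  0.0764  0.01  ]]
yaw x -0.022978895641932676 0.18599743453985482
yaw y -0.016901238488135913 0.17691280222423772
ctr [ 0.58888599 -0.01418027  0.01      ]
mark/ptr [[ 0.5429 -0.0977  0.026 ]
 [ 0.5429 -0.1012  0.026 ]
 [ 0.5978 -0.0962  0.026 ]]
mark,ptr top [[ 0.54330704 -0.10117958  0.026     ]]
cap [[ 0.5980619  -0.06882408  0.086     ]]
slot end pins [[ 0.56931438 -0.0314217   0.02749158]]
0.043 -0.01 (np.float64(0.5558), np.float64(0.5834), 23)
0.043 0.0 (np.float64(0.5569), np.float64(0.5836), 17)
0.043 0.01 (np.float64(0.5568), np.float64(0.5838), 15)
0.043 0.02 (np.float64(0.5568), np.float64(0.584), 19)
0.043 0.03 (np.float64(0.5568), np.float64(0.5843), 20)
0.02 -0.01 (np.float64(0.5611), np.float64(0.5779), 16)
0.02 0.0 (np.float64(0.5623), np.float64(0.5781), 14)
0.02 0.01 [0.5623 0.5634 0.5634 0.5645 0.5645 0.5645 0.576  0.576  0.5771 0.5771
 0.5782]
0.02 0.02 [0.5623 0.5623 0.5624 0.5634 0.5635 0.5645 0.5645 0.5646 0.5761 0.5761
 0.5762 0.5773 0.5773]
0.02 0.03 (np.float64(0.5624), np.float64(0
[... 479 characters left out ...]
.0438], [278.0, 0.5824, 0.0441], [279.0, 0.5812, 0.046], [280.0, 0.5802, 0.0434], [281.0, 0.579, 0.0435], [282.0, 0.578, 0.0403], [283.0, 0.5769, 0.0398], [284.0, 0.5758, 0.0366], [285.0, 0.5747, 0.0087], [286.0, 0.5735, 0.0084], [287.0, 0.5722, 0.0083], [288.0, 0.571, 0.0089], [289.0, 0.5698, 0.0093], [290.0, 0.5686, 0.0089], [291.0, 0.5673, 0.0079], [292.0, 0.5661, 0.0079], [293.0, 0.5649, 0.0077], [294.0, 0.574, 0.3812], [295.0, 0.5633, 0.0378], [296.0, 0.5623, 0.0394], [297.0, 0.5612, 0.0404], [298.0, 0.5601, 0.0418], [299.0, 0.5592, 0.045], [300.0, 0.558, 0.0438], [301.0, 0.5569, 0.0445], [302.0, 0.5557, 0.0421], [303.0, 0.5526, 0.0082], [304.0, 0.5515, 0.0094], [305.0, 0.5503, 0.0095]]
```

Run:
```python
from h import *
W=load('pics/w1.npz');T=load('pics/top0.npz')
def px(c,u0,v0,s=4.2): return (np.array(c,float)+.5)/s-.5+[u0,v0]
poly=px([(200,180),(268,330),(228,470),(168,330)],225,235)
M=np.zeros((420,560),np.uint8);cv2.fillPoly(M,[poly.round().astype(np.int32)],1)
v,u=np.nonzero(M&(W['d']>0));P=world(W,np.c_[u,v],depth=W['d'][v,u])
c=np.median(P,0)
for _ in range(3):
    U,s,Vt=np.linalg.svd(P-P.mean(0));n=Vt[2]*np.sign(Vt[2,0]);r=(P-P.mean(0))@n;P=P[abs(r)<.003]
print('n',n,'yaw',np.arctan2(n[1],n[0]),'lean',np.arcsin(n[2]),'c',P.mean(0),r.std(),len(P))
print('side top corner',world(W,px([(293,348),(305,348),(316,349)],225,235)))
# all points: plate frame
yaw=-.245;ax=R.from_euler('z',yaw)*R.from_euler('y',-.3);A=ax.as_matrix();print(A[:,0])
for name,D in(('w',W),('t',T)):
    Q,_,_=cloud(D);k=(abs(Q[:,0]-.57)<.06)&(abs(Q[:,1]-.205)<.06)&(Q[:,2]>.085)&(Q[:,2]<.16);Q=Q[k]
    L=(Q-[.57,.2,.1])@A; 
    print(name,len(L),'x',np.percentile(L[:,0],[2,50,98]),'y',np.percentile(L[:,1],[0,1,99,100]),'z',np.percentile(L[:,2],[50,90,98,100]))
s=world(W,px([(440,318)],185,35),z=.046);print('slot -y end',s);s=world(W,px([(440,684)],185,35),z=.046);print('slot +y end',s)
```

```text
n [ 0.92525139 -0.22907983  0.30237775] yaw -0.24270592305156483 lean 0.3071861971717231 c [0.58902196 0.20748272 0.0704558 ] 0.00029191405976195385 872
side top corner [[0.56684905 0.18049835 0.11502752]
 [0.56379399 0.17927921 0.11660165]
 [0.56087724 0.18088014 0.11506555]]
[ 0.92680759 -0.23172291  0.29552021]
w 1195 x [-0.00046006  0.00667092  0.00743715] y [-0.02575965 -0.02516423  0.05385194  0.05592325] z [0.00616952 0.01612713 0.01666818 0.01773338]
t 143 x [-0.00019343  0.00640251  0.00804441] y [-0.02256859 -0.0224057   0.05619961  0.05747783] z [0.01352785 0.01949651 0.02134916 0.02417841]
slot -y end [[ 0.56954466 -0.03301962  0.046     ]]
slot +y end [[0.5704254  0.06460882 0.046     ]]
```

```bash
cat >> h.py <<'E'
PA=(R.from_euler('z',-.244)*R.from_euler('y',-.3)).as_matrix()
PTOP=np.array([.57,.2,.1])+PA@[.0034,.0155,.0185]
PQ=quat(Rtool(-.244,.3))
FYAW=-.019
SLOT=np.array([.570,.0145,.010])
FQ=quat(Rtool(FYAW))
E
python3 - <<'E'
from h import *
from bench import env,cams,move_gripper
print(PTOP)
env.move_pose(PTOP+PA@[0,0,.045],PQ)
move_gripper(.045,60)
print(env.read_t(),env.read_tcp_pos(),env.read_force(),env.read_gripper_width());snap(cams,'wrist','w2')
E
```

```text
[0.57159133 0.21557696 0.11867849]
3.7833 [0.55890572 0.21845841 0.16175284] [-0.12392494  0.3739017  -0.17758776] 0.04484822398510575
```

View pics/w2.png

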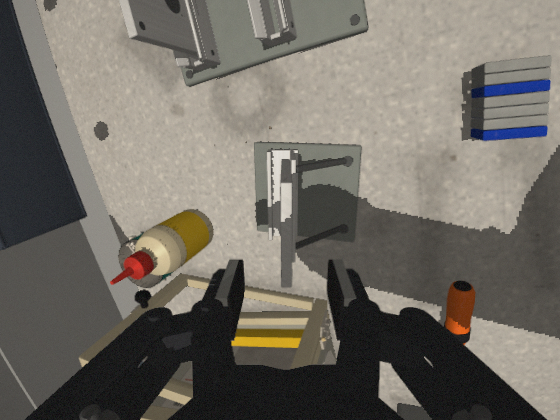

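The plate is seen edge-on at column 286, midway between the fingers (243 and 329). The alignment is good, so I'll grasp.

Run:
```python
from h import *
from bench import env,cams,move_gripper
c=env.move_straight(PTOP+PA@[0,0,-.033],rate=.08,contact_N=8)
print(c,env.read_t(),env.read_tcp_pos(),env.read_force())
if not c:
    move_gripper(.0,60)
    print(env.read_t(),env.read_gripper_width(),env.read_force());snap(cams,'wrist','w3')
```

```text
False 4.9583 [0.58127388 0.21347871 0.08767057] [ 0.37177154 -0.52285363  0.1473731 ]
5.3833 0.0067643241753909955 [-1.92132567  0.02041935  5.46475181]
```

View pics/w3.png

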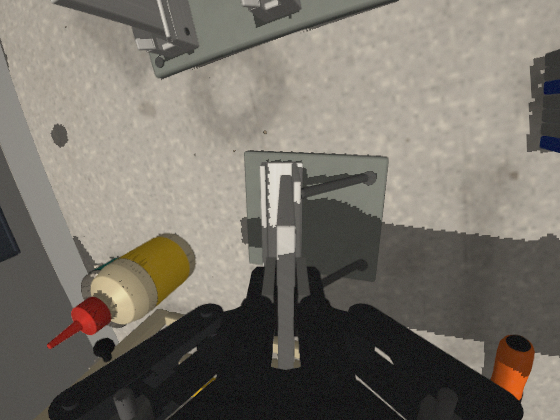

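Run:
```python
from h import *
from bench import env,cams,move_gripper
env.move_straight(PTOP+PA@[0,0,.075],rate=.12)
print(env.read_t(),env.read_gripper_width(),env.read_force())
env.move_pose([SLOT[0],SLOT[1],.165],FQ)
print(env.read_t(),env.read_gripper_width(),env.read_force(),env.read_tcp_pos());snap(cams,'wrist','w4');snap(cams,'scene','s4')
```

```text
6.4833 0.007419415106426907 [-0.05658147 -0.17937972 -1.36179125]
7.425 0.006998700691467608 [ 0.69624732  0.56816238 -1.59578257] [0.56991138 0.01434059 0.16444638]
```

View pics/w4.png

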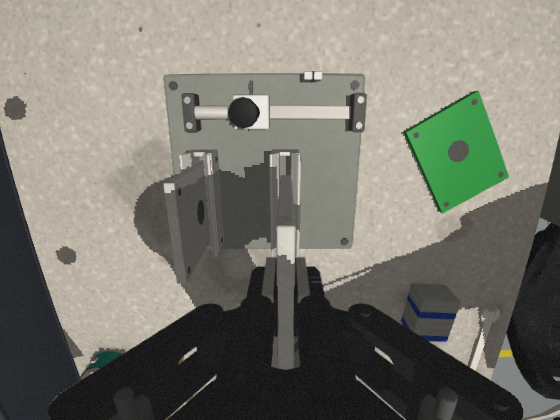

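Run:
```python
from h import *
W=load('pics/w4.npz');crop(W,240,340,140,260,5,'pics/w4c.png')
S=load('pics/s4.npz');crop(S,210,350,140,260,5,'pics/s4c.png')
a=proj(W,[[.570+.0009,-.032,.046],[.570-.0009,.06,.046],[.5429,-.0977,.026]]);print(a)
# expected plate corners if upright, centred
F=R.from_euler('z',FYAW).as_matrix();t=np.array([.5699,.0143,.1644])
for n,l in dict(botL=(-.004,-.04,-.067),botR=(.004,-.04,-.067),topL=(-.004,-.04,.033),topR=(.004,-.04,.033)).items(): print(n,(proj(W,t+F@np.array(l))[0]-[240,140])*5+2)
```

```text
[[282.94297317 155.70970764]
 [287.0006941  251.10898848]
 [313.48346162  76.50020938]]
botL [255.68845678 177.69185698]
botR [199.51162935 177.79141464]
topL [278.51976067 443.99305752]
topR [176.83281352 444.17245692]
```

View pics/w4c.png

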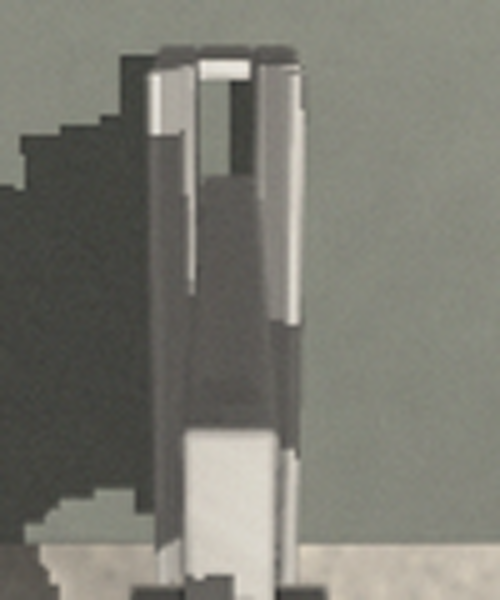

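View pics/s4c.png

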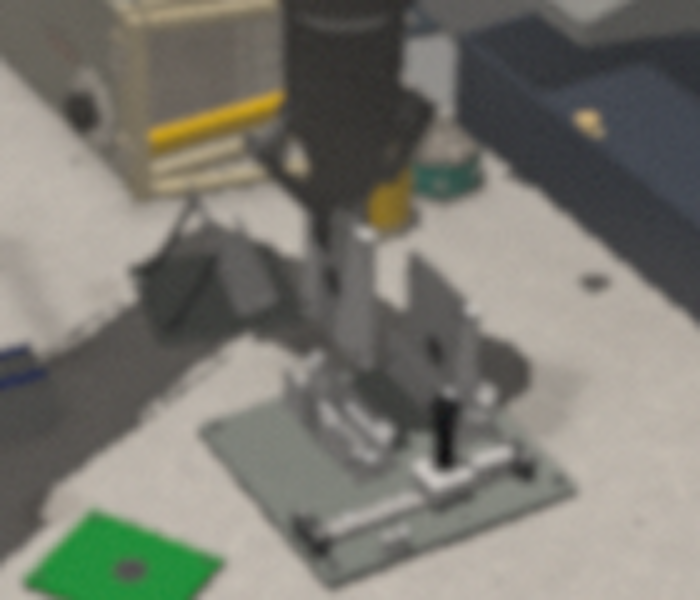

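Run:
```python
from h import *
W=load('pics/w4.npz')
F=R.from_euler('z',FYAW).as_matrix();t=np.array([.5699,.0143,.1644])
for r in list(range(174,236,3)):
    print(r,((world(W,[(286,r)])[0]-t)@F).round(4))
```

```text
174 [-0.0009 -0.0222 -0.156 ]
177 [-0.0006 -0.04   -0.0611]
180 [-0.0006 -0.0399 -0.052 ]
183 [-0.0006 -0.04   -0.0433]
186 [-0.0005 -0.04   -0.0354]
189 [-0.0005 -0.0398 -0.029 ]
192 [-0.0005 -0.0397 -0.0224]
195 [-0.0005 -0.0399 -0.0157]
198 [-0.0005 -0.0404 -0.0081]
201 [-0.0004 -0.04   -0.004 ]
204 [-0.0004 -0.0398  0.0004]
207 [-0.0004 -0.04    0.006 ]
210 [-0.0004 -0.0397  0.0095]
213 [-0.0004 -0.0397  0.0138]
216 [-0.0004 -0.0399  0.0183]
219 [-0.0004 -0.0397  0.0217]
222 [-0.0004 -0.0399  0.0258]
225 [-0.0004 -0.0399  0.0291]
228 [-0.0003 -0.0393  0.0308]
231 [-0.0003 -0.0378  0.0303]
234 [-0.0003 -0.036   0.0293]
```

Run:
```python
from h import *
from bench import env,cams,move_gripper
X=SLOT[0]+.0005
env.move_straight([X,SLOT[1],.120],rate=.12)
c=env.move_straight([X,SLOT[1],.088],rate=.05,contact_N=8);print(c,env.read_t(),env.read_tcp_pos(),env.read_force())
if not c:
    c=env.move_straight([X,SLOT[1],.074],rate=.03,contact_N=12);print(c,env.read_t(),env.read_tcp_pos(),env.read_force(),env.read_gripper_width())
snap(cams,'wrist','w5')
```

```text
False 8.8417 [0.57068476 0.01450055 0.08807583] [ 0.8344284  -0.51314383 -1.93947307]
True 9.225 [0.57138336 0.01464385 0.07880514] [ 0.67090728 -0.27191107  4.06926435] 0.0071308137583530416
```

View pics/w5.png

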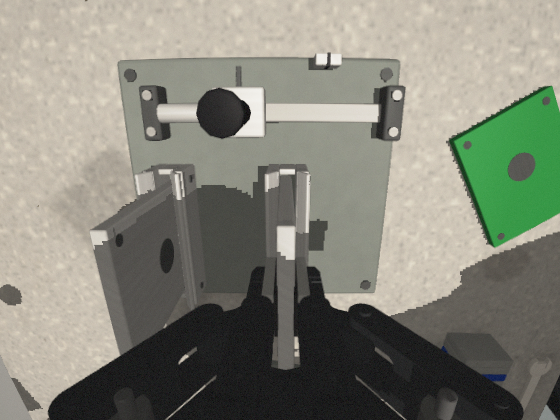

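Run:
```python
from h import *
from bench import env,cams,move_gripper
move_gripper(.035)
p=env.read_tcp_pos()
env.move_straight([p[0],p[1],.15],rate=.15)
print(env.read_t(),env.read_force());W=snap(cams,'wrist','w6')
P,u,v=cloud(W);k=(abs(P[:,0]-.57)<.02)&(P[:,1]>-.03)&(P[:,1]<.06)&(P[:,2]>.1)&(P[:,2]<.13)
print('plate top',np.median(P[k],0),P[k].min(0),P[k].max(0))
k=(P[:,0]>.63)&(P[:,0]<.69)&(P[:,1]>-.03)&(P[:,1]<.06)&(P[:,2]>.1)&(P[:,2]<.13);print('rear',np.median(P[k],0),P[k].min(0),P[k].max(0))
```

```text
10.2833 [-0.51022148 -0.69569859  0.27348587]
plate top [0.5713453  0.00951136 0.10866294] [ 0.56646657 -0.02544198  0.10047594] [0.57632242 0.05368358 0.11043005]
rear [0.64849947 0.01003973 0.10826723] [ 0.64504071 -0.02508231  0.10000946] [0.65517252 0.05516527 0.11034409]
```

View pics/w6.png

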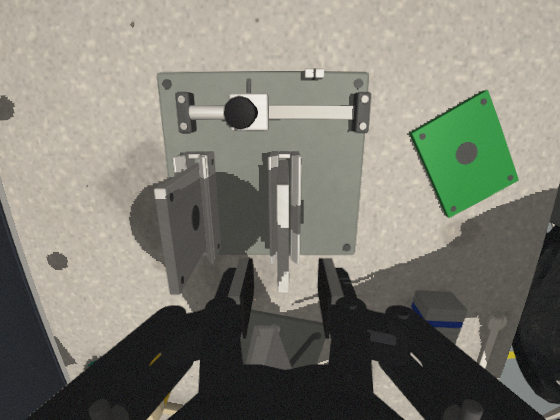

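Run:
```python
from h import *
W=load('pics/w6.npz');crop(W,170,370,60,140,4,'pics/w6c.png')
```

```text
(no output)
```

View pics/w6c.png

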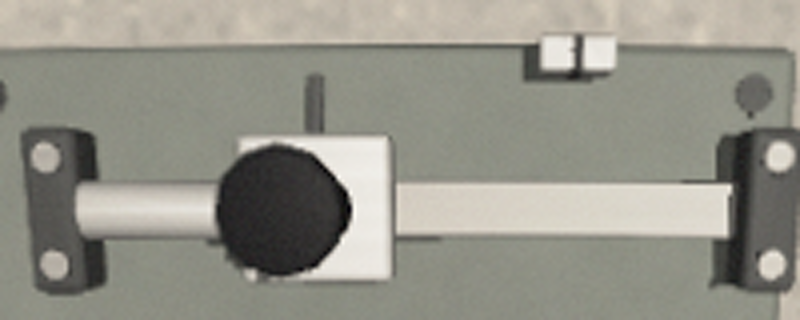

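```bash
cat >> h.py <<'E'
def px(c,u0,v0,s): return (np.array(c,float)+.5)/s-.5+[u0,v0]
E
python3 - <<'E'
from h import *
W=load('pics/w6.npz')
cap=world(W,px([(281,209)],170,60,4),z=.086)[0]
m=world(W,px([(577,50),(315,78)],170,60,4),z=.026)
ex=np.array([np.cos(FYAW),np.sin(FYAW),0])
print('cap',cap,'mark,ptr',m,'travel',(m[1]-m[0])@ex)
W=load('pics/w1.npz');m1=world(W,px([(540,52),(327,70)],185,35,4.2),z=.026);print(m1,(m1[1]-m1[0])@ex)
from bench import env,cams,move_gripper
roll=.15;r=Rtool(FYAW,0,roll);zb=-r.as_matrix()[:,2]
G=np.array([cap[0],cap[1],.064]);tcp=G-.019*zb;print(zb,tcp)
np.save('slide.npy',np.r_[tcp,zb])
move_gripper(.045)
env.move_pose(tcp+.085*zb,quat(r))
print(env.read_t(),env.read_tcp_pos());snap(cams,'wrist','w7')
E
```

```text
cap [ 0.59780544 -0.06941523  0.086     ] mark,ptr [[ 0.54377018 -0.09942641  0.026     ]
 [ 0.59787046 -0.09511515  0.026     ]] travel 0.05400860869581999
[[ 0.5429059  -0.09886519  0.026     ]
 [ 0.59786475 -0.09525632  0.026     ]] 0.05488036090928816
[-0.00283915 -0.14941116  0.98877108] [ 0.59785939 -0.06657642  0.04521335]
11.0833 [ 0.59743255 -0.08101692  0.12827814]
```

View pics/w7.png

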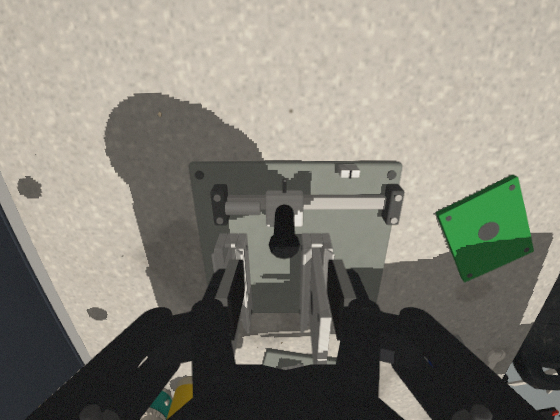

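Run:
```python
from h import *
from bench import env,cams,move_gripper
a=np.load('slide.npy');tcp=a[:3]
c=env.move_straight(tcp,rate=.08,contact_N=6);print(c,env.read_t(),env.read_tcp_pos(),env.read_force())
if not c:
    move_gripper(0,60);print(env.read_t(),env.read_gripper_width(),env.read_force())
snap(cams,'wrist','w8')
```

```text
False 12.35 [ 0.59827363 -0.06664666  0.04577705] [-0.16457072  0.85873236  0.20025888]
12.7333 0.018151488147747 [ 2.34938714 -1.17479207  3.40581986]
```

View pics/w8.png

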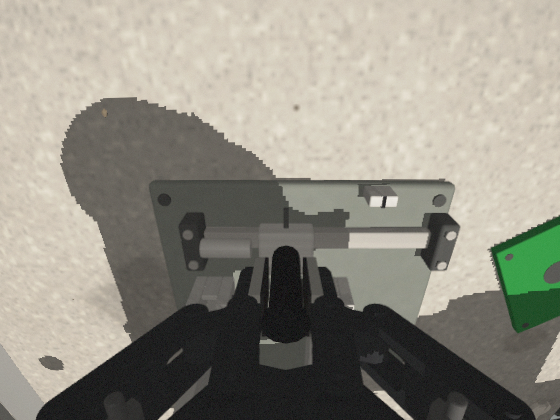

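Run:
```python
from h import *
W=load('pics/w8.npz');crop(W,210,410,170,350,4,'pics/w8c.png')
```

```text
(no output)
```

View pics/w8c.png

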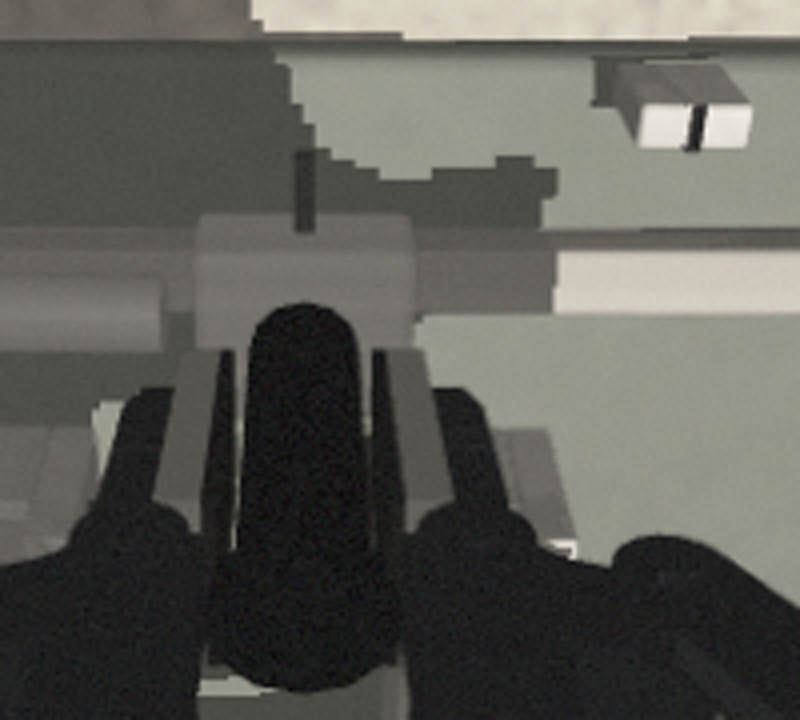

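The close-up shows gaps between the pads and the shank, so the pads are holding the cap rim. I'll re-grip about 7 mm lower.

Run:
```python
from h import *
from bench import env,cams,move_gripper
a=np.load('slide.npy');zb=a[3:];tcp=a[:3]-.007*zb
move_gripper(.034)
c=env.move_straight(tcp,rate=.04,contact_N=6);print(c,env.read_t(),env.read_tcp_pos(),env.read_force())
move_gripper(0,60);print(env.read_t(),env.read_gripper_width(),env.read_force())
W=snap(cams,'wrist','w9');crop(W,210,410,170,350,4,'pics/w9c.png')
```

```text
False 13.4083 [ 0.59745743 -0.06549727  0.03769985] [0.44245987 0.35529616 0.24240671]
13.7333 0.0160678733831688 [ 3.24385396  0.54499244 -3.73081958]
```

View pics/w9c.png

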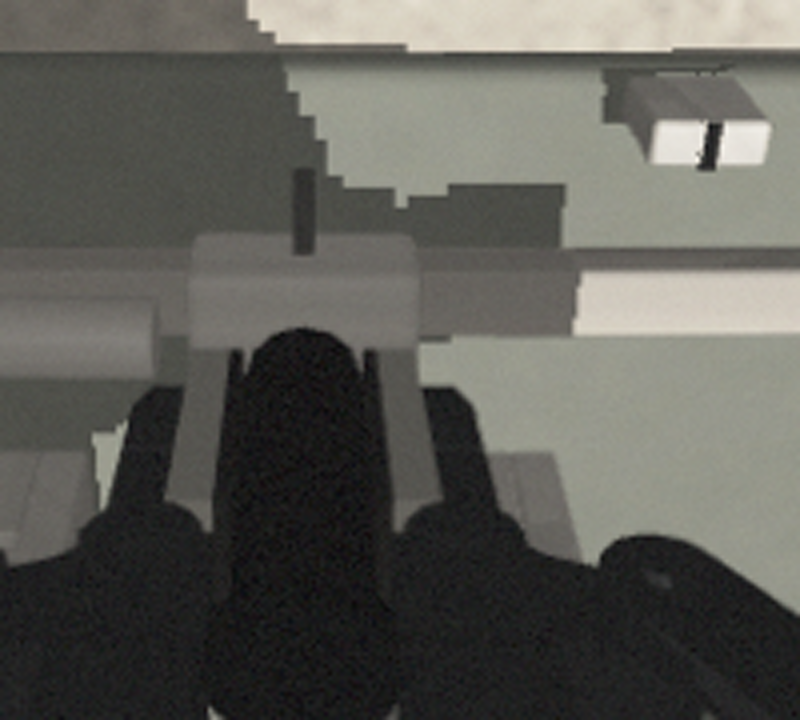

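Run:
```python
from h import *
from bench import env,cams,move_gripper
a=np.load('slide.npy');zb=a[3:];tcp=a[:3]-.007*zb
ex=np.array([np.cos(FYAW),np.sin(FYAW),0])
p0=env.read_tcp_pos()
env.move_straight(tcp-.054*ex,rate=.06)
env.dwell(.3)
p=env.read_tcp_pos();print(env.read_t(),p,(p0-p)@ex,env.read_force(),env.read_gripper_width())
W=snap(cams,'wrist','w10');crop(W,210,410,170,350,4,'pics/w10c.png');snap(cams,'scene','s10')
```

```text
15.1333 [ 0.54505071 -0.06442316  0.03841957] 0.0534469295123011 [ 8.84469875 -0.9225472  -7.9729615 ] 0.015519640914039783
```

View pics/w10c.png

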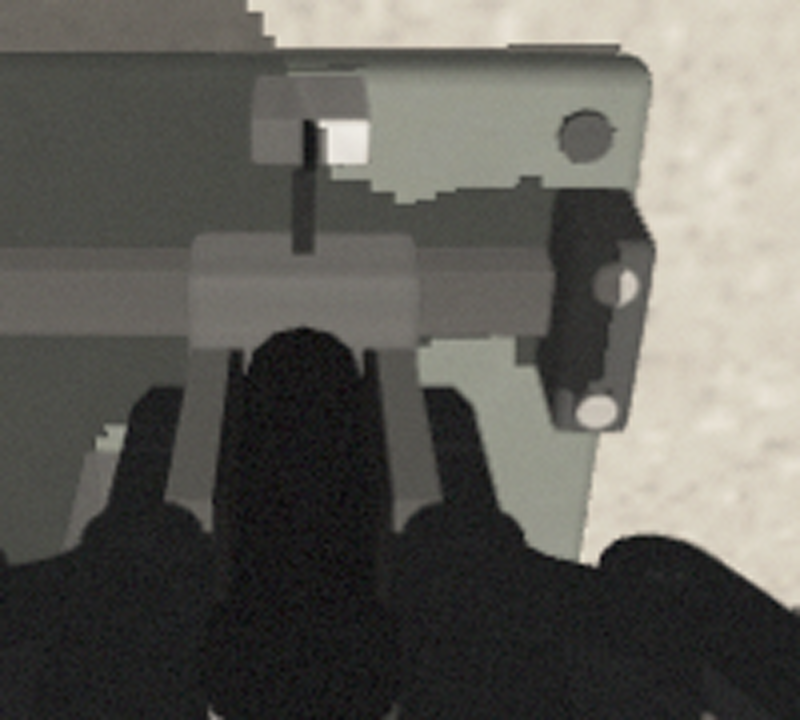

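View pics/w10.png

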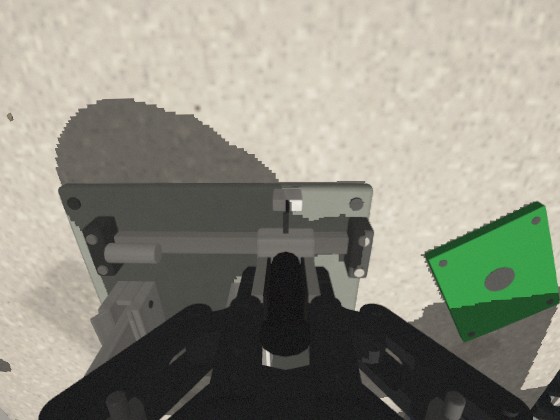

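Pointer at crop column 304–306, line at about 311. The pointer is roughly 1 mm short, already within tolerance. I'll nudge it and check the plates in the scene and top views.

Run:
```python
from h import *
from bench import env,cams,move_gripper
a=np.load('slide.npy');zb=a[3:];tcp=a[:3]-.007*zb
ex=np.array([np.cos(FYAW),np.sin(FYAW),0])
env.move_straight(tcp-.055*ex,rate=.02)
env.dwell(.5)
print(env.read_t(),env.read_tcp_pos(),env.read_force(),env.read_dq().round(4) if hasattr(env.read_dq(),'round') else 0)
W=snap(cams,'wrist','w11');S=snap(cams,'scene','s11');T=snap(cams,'top','t11')
a=cv2.resize(W['p'][170:270,240:340,::-1],(380,380),interpolation=cv2.INTER_CUBIC)
b=cv2.resize(S['p'][160:260,230:330,::-1],(380,380),interpolation=cv2.INTER_CUBIC)
cv2.imwrite('pics/c11.png',np.hstack([a,b]));crop(T,195,335,140,245,5,'pics/t11c.png')
```

```text
15.9833 [ 0.54412717 -0.06439152  0.0384229 ] [ 8.33803127e+00 -1.19477700e-03 -7.23249546e+00] [ 0.0008 -0.0003  0.0002  0.0013 -0.002  -0.0017]
```

View pics/c11.png

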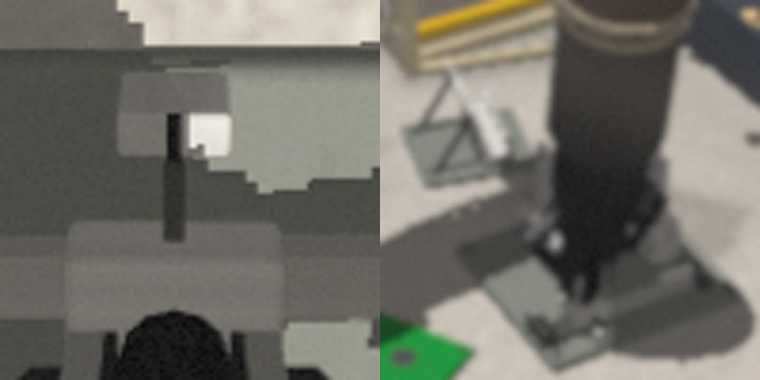

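View pics/t11c.png

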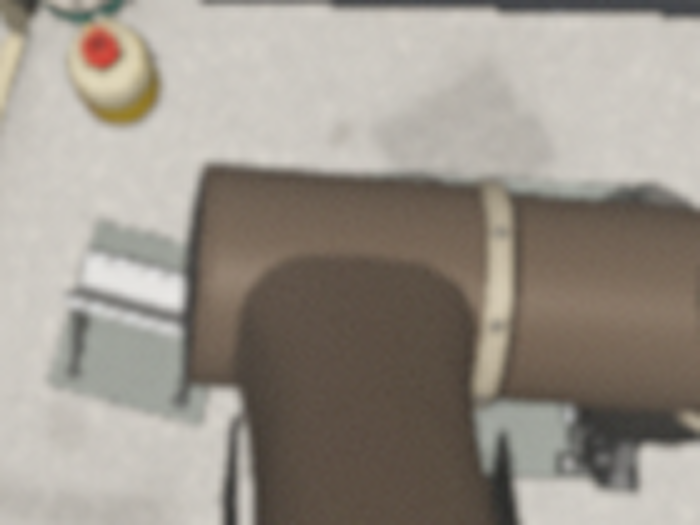

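The pointer and line coincide at column 174 of the enlarged crop. The wrist reads 8.3 N, against about 8.4 N expected from the spring alone, so nothing else is being touched.

```bash
python3 -c "
from bench import env,ticket
print(env.read_tcp_pos(),env.read_gripper_width());print(ticket.hand_in())"
```

```text
[ 0.54411283 -0.06442487  0.03843374] 0.01557555522624813
the job is handed in; nothing more can be done
None
```

The plate is standing in the front slot and let go. I then pulled the slide out to the mark by its grip and handed the job in at about 16 s, still holding it there.

**Plate:** it touched the slot floor at the expected height. After I let go, its top measured 108.7 mm above the bench, against 108.3 mm for the rear plate, so it is fully home.

**Slide:** my first grip caught the rim of the cap, so I re-gripped 7 mm lower on the shank before pulling. It was then pulled about 54 mm. In the last wrist picture the pointer coincided with the line, the gripper was still closed on the grip, and the pull matched the spring force (8.3 N measured, about 8.4 N expected).

**Not confirmed:** in the final pictures the arm hid the front plate and most of the rear one. My last clear view of both was just after I let go of the plate, before the pull. The matching pull force suggests nothing was touched after that.

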